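# Run a batch of module cases through the hand marking feeder

## Task

Stack all the black module cases lying on the table in the magazine of the marking feeder, each with its notch over the rib so that it drops in. With all of them loaded, push the sprung plunger fully home and let it come fully back, once for each case, so that every case is driven under the marking head into the catch tray, and when all lie there collect them flat, cover plate up, side by side on the empty carrier tray; do not disturb the loupe, the solder spool or the stamp.

Things in the scene. Friction and masses are not known exactly. Their poses are not given: they have to be found in the camera images.
- case_1_mid (a point): black module case with a bright cover plate: 46 mm wide (its x), 60 mm long (its y), 28 mm high (its z, up), about 0.1 kg. Its +y end has a notch in the middle, 18 mm wide, 16 mm deep, full height. The point is its centre, 14 mm above its underside. Starts flat on the table. Two or three are present, all alike
- case_2_mid (a point): black module case with a bright cover plate: 46 mm wide (its x), 60 mm long (its y), 28 mm high (its z, up), about 0.1 kg. Its +y end has a notch in the middle, 18 mm wide, 16 mm deep, full height. The point is its centre, 14 mm above its underside. Starts flat on the table. Two or three are present, all alike
- case_3_mid (a point): black module case with a bright cover plate: 46 mm wide (its x), 60 mm long (its y), 28 mm high (its z, up), about 0.1 kg. Its +y end has a notch in the middle, 18 mm wide, 16 mm deep, full height. The point is its centre, 14 mm above its underside. Starts flat on the table. Two or three are present, all alike
- magazine_floor (a point): centre of the magazine's floor, 20 mm above the table; axes are the feeder's: z up, cases leave towards -y. Shaft 55 (x) x 68 (y) mm inside, for cases stacked flat, long side along y. Corner guides and end walls rise 60 mm, flared to 72 mm (outside 73 x 84 mm there). Both long sides are open over the middle 34 mm, full height, so fingers fit down there. A case drops freely down it
- key_rib (a point): top of the magazine's key rib; axes as magazine_floor. 12 mm wide, stands 11 mm in from the +y wall, from 33 to 76 mm above the magazine floor. A case goes in only with its notched +y end at the +y wall, i.e. its axes parallel to the feeder's; the lowest case lies under the rib. The feeder is fixed to the table
- marking_head (a point): top of the low marking head outside the magazine's -y wall, 58 mm above the magazine floor, reaching 52 mm from the magazine's centre. Each full push of the plunger drives only the lowest case out under it; the rest of the stack drops one level once the plunger has come back
- catch_tray (a point): centre of the catch tray's flat floor, level with the magazine floor, 139 mm from it towards -y; axes as magazine_floor. 120 mm wide (x), y from -99 to +99 mm, lips 8 mm high at both sides and the -y end. Cases come out in a row along y, each pushing the earlier ones on; the last one driven out has its centre 77 mm from the magazine's
- plunger_pad (a point): centre of the plunger pad's rear (+y) face, 75 mm above the table; axes as magazine_floor; moves with the plunger. The black pad is 50 mm wide (x), 14 mm thick, 22 to 97 mm above the table; free space behind it. Push it towards -y. Fully home, its face is 58 mm from the magazine's centre, 18 mm behind the +y wall
- plunger (a joint): travel of the plunger, m: 0 = fully back, 0.086 = fully home on its stop. A spring of 5 N (back) to 9.3 N (home) returns it when let go; pushing home takes up to about 16 N. Its blade is as long as the stroke and holds up the stack while it is in
- carrier_face (a point): centre of the flat upper face of the empty perforated light-grey carrier tray, 7 mm above the table; the tray is 297 mm (x) by 178 mm (y), fixed, with a lip 8 mm wide and 4 mm high all round
- loupe_mid (a point): bystander: centre of the black loupe, 38 mm across, 36 mm high, standing
- spool_mid (a point): bystander: centre of the solder spool, 56 mm across, 40 mm high, standing on its flange
- stamp_mid (a point): bystander: centre of the black hand stamp, 24 mm across, 60 mm high, standing

How it is judged (in metres and radians):
On the way, in this order (a step that is already met when the one before it is completed fails the run):
1. all the cases are stacked in the magazine, notch over the rib, fully down (x of case_1_mid in the frame of magazine_floor between -0.007 and 0.007 m and y of case_1_mid in the frame of magazine_floor between -0.012 and 0.012 m and z of case_1_mid in the frame of magazine_floor between 0 and 0.077 m and x of case_2_mid in the frame of magazine_floor between -0.007 and 0.007 m and y of case_2_mid in the frame of magazine_floor between -0.012 and 0.012 m and z of case_2_mid in the frame of magazine_floor between 0 and 0.077 m and x of case_3_mid in the frame of magazine_floor between -0.007 and 0.007 m and y of case_3_mid in the frame of magazine_floor between -0.012 and 0.012 m and z of case_3_mid in the frame of magazine_floor between 0 and 0.077 m), for 0.3 s.
2. the plunger is pushed fully home (value of joint plunger above 0.082 m), for 0.05 s.
3. all the cases lie in the catch tray and the plunger is fully back (x of case_1_mid in the frame of catch_tray between -0.06 and 0.06 m and y of case_1_mid in the frame of catch_tray between -0.1 and 0.07 m and z of case_1_mid in the frame of catch_tray between 0 and 0.025 m and x of case_2_mid in the frame of catch_tray between -0.06 and 0.06 m and y of case_2_mid in the frame of catch_tray between -0.1 and 0.07 m and z of case_2_mid in the frame of catch_tray between 0 and 0.025 m and x of case_3_mid in the frame of catch_tray between -0.06 and 0.06 m and y of case_3_mid in the frame of catch_tray between -0.1 and 0.07 m and z of case_3_mid in the frame of catch_tray between 0 and 0.025 m and value of joint plunger below 0.006 m), for 0.3 s.
At the end, for the whole second after the job is handed in: every case present lies flat (within 0.15 rad), cover plate up, on the carrier tray's flat face, its centre inside the lip, and the plunger is back to within 6 mm (x of case_1_mid in the frame of carrier_face between -0.14 and 0.14 m and y of case_1_mid in the frame of carrier_face between -0.08 and 0.08 m and z of case_1_mid in the frame of carrier_face between 0.005 and 0.022 m and angle between each of case_1_mid, case_2_mid, case_3_mid's own z axis and vertical below 0.15 rad and x of case_2_mid in the frame of carrier_face between -0.14 and 0.14 m and y of case_2_mid in the frame of carrier_face between -0.08 and 0.08 m and z of case_2_mid in the frame of carrier_face between 0.005 and 0.022 m and x of case_3_mid in the frame of carrier_face between -0.14 and 0.14 m and y of case_3_mid in the frame of carrier_face between -0.08 and 0.08 m and z of case_3_mid in the frame of carrier_face between 0.005 and 0.022 m and value of joint plunger below 0.006 m); the robot touches nothing.
It fails at once if the loupe, the spool or the stamp is moved by more than 30 mm (distance of any of loupe_mid, spool_mid, stamp_mid from where it was at the start of the episode above 0.03 m).
Of case_1, case_2, case_3 only 2 to 3 are there at a start; the rules pass over those that are not, and their reading is None.
At some moment in a run one of case_1, case_2, case_3 may be knocked a few centimetres aside while the robot is not near it.
It also fails if it takes over 210 s, if anything falls off the work surface, if the arm or the gripper's body presses on something with over 40 N, if the wrist force passes 120 N, or if a joint passes its speed limit or range.

## Robot

A 7-joint arm with a two-finger parallel gripper is mounted at the origin on a cart in front of the work surface, level with it; the furniture and walls round the work are solid. World frame = base frame: x ahead of the robot, y to its left, z up, the work surface at z = 0. Lengths are in m, angles in degrees, forces in N, time in s.
With the tool pointing down it reaches from about 0.425 to 0.875 m from the base axis. Payload 8.4 kg.
Tool frame: the origin (TCP) lies on the front face of the gripper's body, between the roots of the fingers; the fingertips stand 73 mm ahead of it and the grasp point (between the pads) lies 54 mm ahead of it; z points along the fingers, y is the line along which they close (so a half turn about z gives the same grasp; the last joint's range is limited). The gripper opens to 85 mm and grips with 20 to 120 N. Pads are 22 mm wide; open, the fingers measure 114 mm over their backs; the gripper's body (76 mm by 85 mm) begins 54 mm behind the grasp point. The pads swing forward as they close: fully open they stand 13 mm farther back than shut.
Start: joints at [-77.934, 19.091, 2.286, 83.961, -0.768, 76.965, -3.352], TCP at [0.198, 0.619, 0.304] pointing down, gripper open.
Joint ranges: [-147.57, 147.57], [-21.85, 119.76], [-74.77, 79.35], [14.55, 137.4], [-85.83, 265.84], [4.83, 119.75], [-152.11, 152.11]. Speed limits (degrees/s): [127.2, 127.2, 159.86, 159.86, 180, 180, 180].

## Interface

Orientations are given as a 3x3 rotation matrix whose columns are the frame's x, y, z axes.
In Python, from plant import arm gives the robot as it stands. The module is installed in compiled form; this text tells all that it offers.
- The arm moves only by the tool step_arm, never from a script. Its argument "motion" is text: rows parted by semicolons, each of 6 numbers parted by spaces: the shift along the world's x, y, z each as a share of 4 cm, from -1 to 1, then the turn, a rotation vector about the world's x, y, z each as a share of 0.1 rad, from -1 to 1. A call has 1 to 8 rows; each row shifts and turns the commanded pose from where the row before left it; what a row does not reach is not made up. A row lasts 1/10 s, in which the tool goes at most 50 mm and 8.59 degrees, less where a joint would pass 70% of its speed; a pose out of reach is approached as far as the arm can. A call with a number of a shift or a turn outside -1 to 1 is refused whole. A call with a gripper value outside its range is refused whole. "fingers" is the gripper's target within -1 to 1 (shut at 1, half-way at 0, fully open at -1), set as the call begins (left out, the last holds). The fingers move at their own pace and stop on an object; the grip force is fixed at half the most. Time passes only in rows, so rows that do not move let the fingers close. It gives the time, the measured TCP pose, the force, the opening and the grip force at its end, in the units of the state.
- arm.sense(): the state, without advancing time (a new reading comes with each control period).
- arm.snapshot(name): name is "side" or "top" or "wrist"; returns a dict with "pixels" (480x640x3 uint8, red, green, blue), "camera_matrix" (3x3 intrinsics, pixels), "k1" (the pictures are not rectified: a ray, as slopes to the right and down, at radius r is drawn at 1 + k1 r^2 times it, then the intrinsics apply), "extrinsics" (4x4, takes a point from world to camera coordinates). Camera axes: x right, y down, z forward; pixel columns grow to the right and rows downward; lengths in m; the calibration is good to about 2 mm. A picture is of the moment at which its call begins. There is no depth.
- arm.finish_job(): hands the job in; it is judged then, once.
Trained networks look in a picture, given as the dict that the camera call returned (one of the last four; its "shot" number tells which), for a name from the list of things; names that differ only in an ending like _2 or _b are one class to them, and where a whole thing is asked for, a point or a joint stands for the part that bears it (a point fixed in the world has none). Each returns a list of dicts, best first, with "confidence" (0 to 1); they miss things now and then, are a little off and sometimes report something else, mostly with a low value. They report only what shows in the picture. A call takes as long as a camera call.
- arm.boxes_of(name, picture): "at" ([column, row] as shares, 0 to 1, of the picture: columns of its width, rows of its height, amid what is visible of it).
- arm.silhouettes(name, picture): "mask" (480x640 bool, what is visible of it) and "at" ([column, row] as shares, 0 to 1, of the picture: columns of its width, rows of its height, amid what is visible of it).
The state is a dict: "clock": time; "joints": joint angles; "joint_velocities": joint speeds; "joint_torque": joint torques, N m; "position": TCP position; "ee_rot": TCP orientation; "ft_force": force on the tool from outside, world axes, zero at the start; "moment": the same for the moment, N m; "grip_width": finger opening in m; "finger_force": force on a finger pad.
Only numpy, scipy, OpenCV 4.12 (cv2) and the standard library are available. Lean on these libraries where they do the work, as an engineer would, in place of code of your own. Each camera call takes 0.05 s, during which the arm holds its last target. There are 200 camera calls.

## Working session

There is one attempt and no reset: what is moved stays moved. The work goes in short steps, Python scripts to look and compute and a tool call to move; the robot and the scene stay as the last step left them, time stands still between calls to the robot, and variables do not carry over. Pictures are saved under pics/ and viewed, at most 14 in all, crops included, and the job is handed in when it is done.

Besides the shell and the picture viewer there is one more tool, called after "Request:" as name(argument=value, ...) on one line, values as JSON. step_arm: Moves the arm, as the interface text tells. Shift numbers are shares of 4 cm and turn numbers shares of 0.1 rad, none past 1 either way. Its arguments: {"type":"object","properties":{"motion":{"type":"string"},"fingers":{"type":"number"}},"required":["motion"]}

```bash
mkdir -p pics; cat > h.py <<'E'
from plant import arm
import numpy as np, cv2
def snap(n,f=None):
    s=arm.snapshot(n)
    if f: cv2.imwrite('pics/'+f,s['pixels'][:,:,::-1])
    return s
def ray(s,u,v):
    K=s['camera_matrix'];k=s['k1'];E=np.array(s['extrinsics'])
    p=cv2.undistortPoints(np.array([[[u,v]]],float),np.array(K,float),np.array([k,0,0,0],float))[0,0]
    R=E[:3,:3];t=E[:3,3]
    return -R.T@t, R.T@np.array([p[0],p[1],1])
def onz(s,u,v,z):
    c,d=ray(s,u,v); return c+d*(z-c[2])/d[2]
def proj(s,P):
    E=np.array(s['extrinsics']);q=(E[:3,:3]@np.atleast_2d(P).T).T+E[:3,3]
    x=q[:,:2]/q[:,2:];r2=(x**2).sum(1,keepdims=True);x=x*(1+s['k1']*r2)
    K=np.array(s['camera_matrix']);return x*[K[0,0],K[1,1]]+[K[0,2],K[1,2]]
E
python3 - <<'E'
from h import *
st=arm.sense();print({k:np.round(v,3).tolist() for k,v in st.items()})
for n in ['top','side']:
    s=snap(n,n+'0.png')
    c,d=ray(s,320,240);print(n,c.round(3),d.round(3))
    for nm,z in [('case_1_mid',.028),('magazine_floor',.09),('catch_tray',.02),('plunger_pad',.075),('plunger',.075),('marking_head',.078),('carrier_face',.007),('loupe_mid',.036),('spool_mid',.04),('stamp_mid',.06),('key_rib',.096)]:
        try:
            for b in arm.boxes_of(nm,s):
                u,v=b['at'][0]*640,b['at'][1]*480
                print(nm,round(b['confidence'],2),int(u),int(v),onz(s,u,v,z).round(3)[:2])
        except Exception as e: print(nm,e)
E
```

```text
{'clock': 0.0, 'joints': [-77.934, 19.134, 2.286, 84.01, -0.768, 76.967, -3.352], 'joint_velocities': [-0.058, -0.021, -0.064, -0.029, -0.022, 0.034, -0.005], 'joint_torque': [-0.0, -65.857, 1.365, -40.553, 0.017, 0.013, -0.0], 'position': [0.198, 0.619, 0.303], 'ee_rot': [[-0.952, 0.305, -0.0], [0.305, 0.952, -0.002], [-0.0, -0.002, -1.0]], 'ft_force': [0.269, -0.005, -0.571], 'moment': [0.022, -0.057, 0.041], 'finger_force': 0.0, 'grip_width': 0.085}
top [ 0.417 -0.056  1.577] [ 0.092  0.018 -0.996]
case_1_mid 0.74 319 289 [ 0.43  -0.026]
magazine_floor 0.9 317 233 [ 0.571 -0.023]
catch_tray 0.9 319 232 [ 0.58  -0.028]
plunger_pad 0.88 251 234 [0.574 0.148]
plunger 0.76 253 235 [0.57  0.142]
marking_head 0.61 317 233 [ 0.572 -0.023]
carrier_face 0.88 466 274 [ 0.464 -0.417]
carrier_face 0.58 257 233 [0.582 0.14 ]
carrier_face 0.27 316 236 [ 0.573 -0.021]
loupe_mid 0.45 174 281 [0.455 0.355]
spool_mid 0.7 322 235 [ 0.571 -0.035]
spool_mid 0.56 231 194 [0.685 0.204]
stamp_mid 0.65 408 197 [ 0.665 -0.263]
key_rib 0.63 318 232 [ 0.573 -0.028]
side [ 0.314 -1.221  0.935] [ 0.167  0.793 -0.585]
case_1_mid 0.95 272 258 [ 0.426 -0.044]
magazine_floor 0.92 322 253 [ 0.55  -0.134]
catch_tray 0.66 324 253 [ 0.572 -0.047]
catch_tray 0.39 387 297 [ 0.688 -0.267]
plunger_pad 0.79 309 198 [0.577 0.168]
plunger 0.69 306 199 [0.565 0.161]
marking_head 0.84 323 253 [ 0.554 -0.121]
marking_head 0.59 274 259 [ 0.423 -0.117]
carrier_face 0.8 312 361 [ 0.462 -0.415]
loupe_mid 0.46 262 188 [0.447 0.329]
spool_mid 0.74 344 202 [0.689 0.173]
stamp_mid 0.65 384 296 [ 0.666 -0.302]
key_rib 0.95 321 252 [ 0.546 -0.14 ]
```

View pics/top0.png

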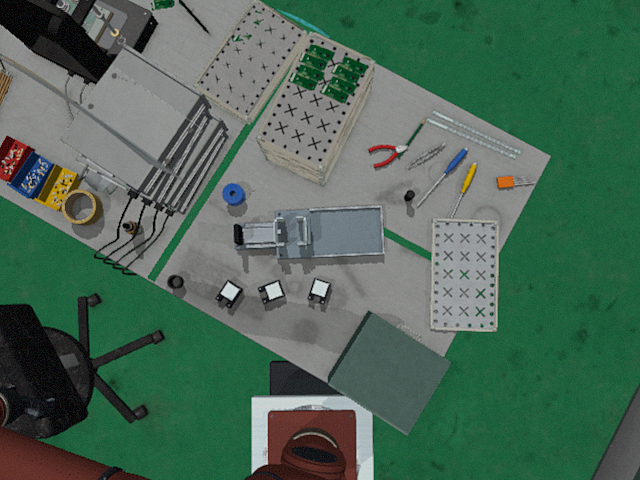

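View pics/side0.png

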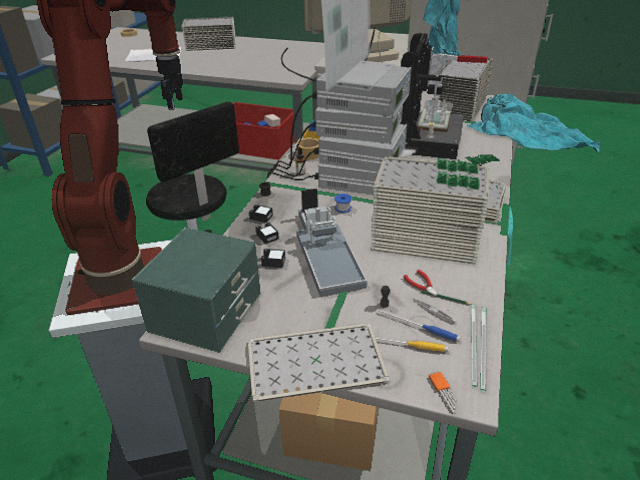

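```bash
python3 - <<'E'
import cv2
a=cv2.imread('pics/top0.png')[180:312,212:392]
cv2.imwrite('pics/top0z.png',cv2.resize(a,None,fx=4.4,fy=4.4,interpolation=cv2.INTER_CUBIC))
E
```

```text
(no output)
```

View pics/top0z.png

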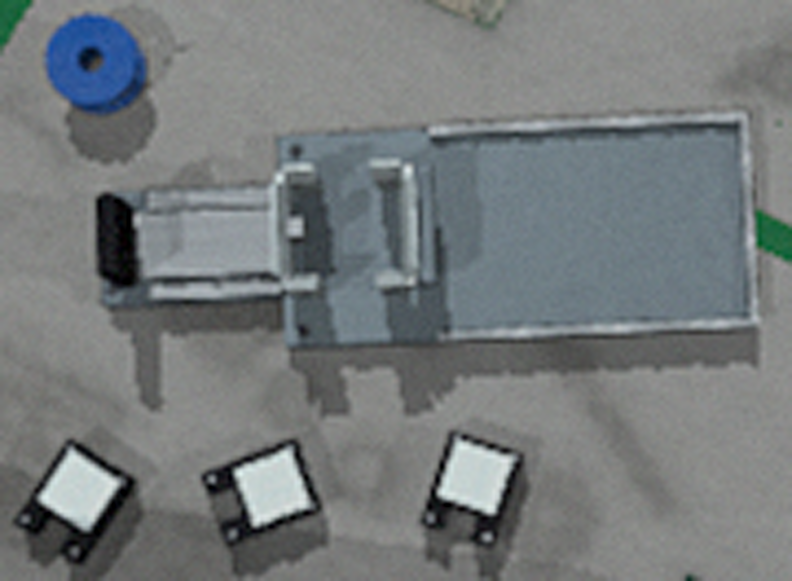

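Request:
step_arm(motion="0.8 -0.9 0 0 0 -0.9;0.8 -0.9 0 0 0 -0.9;0.6 -1 0 0 0 -0.9;0.6 -1 0 0 0 -0.9;0.5 -1 0 0 0 -0.9;0.5 -1 0 0 0 -0.9;0.5 -1 0 0 0 -0.9;0.5 -1 0 0 0 -0.9")

```text
clock: 2.0
position: [0.3907, 0.3053, 0.3042]
ee_rot: [[-0.512, 0.859, 0.0], [0.859, 0.512, 0.001], [0.0, 0.001, -1.0]]
ft_force: [1.3, 0.2, -0.4]
grip_width: 0.0855
finger_force: 0.0
```

Request:
step_arm(motion="0.4 -1 0 0 0 -0.9;0.4 -1 0 0 0 -0.9;0.4 -1 0 0 0 -0.9;0.3 -1 0 0 0 -0.9;0.3 -1 0 0 0 -0.9;0 -0.5 0 0 0 -0.3;0 0 0 0 0 0")

```text
clock: 2.7
position: [0.4624, 0.084, 0.3042]
ee_rot: [[-0.056, 0.998, 0.0], [0.998, 0.056, 0.0], [0.0, 0.0, -1.0]]
ft_force: [-0.4, 0.2, 1.1]
grip_width: 0.0856
finger_force: 0.0
```

```bash
python3 - <<'E'
from h import *
st=arm.sense();print(st['clock'],st['position'],np.round(st['ee_rot'],3),st['joints'])
s=snap('wrist','w1.png')
c,d=ray(s,320,240);print(c.round(3),d.round(3),np.array(s['camera_matrix']).round(0).tolist(),s['k1'])
for b in arm.boxes_of('case_1_mid',s):
    u,v=b['at'][0]*640,b['at'][1]*480
    print(round(b['confidence'],2),int(u),int(v),onz(s,u,v,.02).round(3))
E
```

```text
2.7 [0.462357   0.08397591 0.3041858 ] [[-0.056  0.998  0.   ]
 [ 0.998  0.056  0.   ]
 [ 0.     0.    -1.   ]] [-47.30386594  -3.88962762  30.5657213  109.23453727   2.0427836
  74.10430783 -14.16543578]
[0.457 0.158 0.374] [ 0.019 -0.303 -0.953] [[396.0, 0.0, 319.0], [0.0, 396.0, 237.0], [0.0, 0.0, 1.0]] -0.05382332686723184
0.8 279 304 [ 0.429 -0.023  0.02 ]
```

View pics/w1.png

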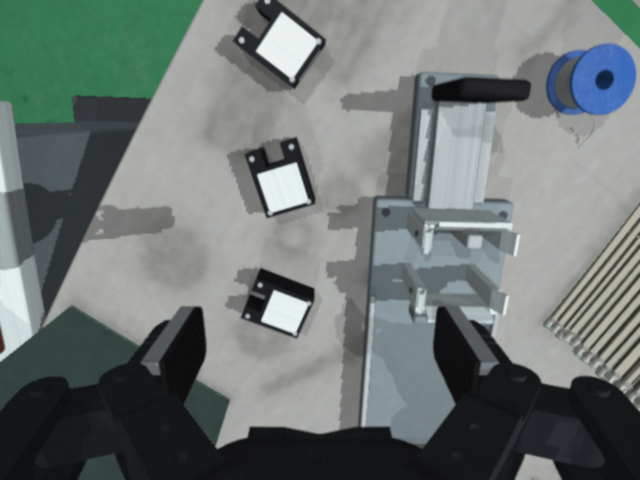

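```bash
python3 - <<'E'
from h import *
import json,pickle
s=snap('wrist'); pickle.dump(s,open('w1.pkl','wb'))
a=s['pixels'][65:335,345:545,::-1]
cv2.imwrite('pics/w1z.png',cv2.resize(np.ascontiguousarray(np.rot90(a)),None,fx=2.9,fy=2.9,interpolation=cv2.INTER_CUBIC))
g=s['pixels'].min(2)
n,l,stt,cen=cv2.connectedComponentsWithStats((g>205).astype(np.uint8)[:350,200:350])
for i in range(1,n):
    if stt[i,4]<300: continue
    ys,xs=np.where(l==i); P=np.array([onz(s,x+200,y,.028)[:2] for x,y in zip(xs,ys)])
    r=cv2.minAreaRect((P*1000).astype(np.float32)); print((cen[i]+[200,0]).round(),r, P.mean(0).round(4))
    print(cv2.boxPoints(r).round(1).tolist())
# notch-end pins etc
for u,v in [(272,217),(314,203),(247,152),(297,138), (245,316),(300,337),(258,268),(315,291),(296,88),(326,42),(236,38),(265,0)]:
    print(u,v,onz(s,u,v,.028).round(4)[:2])
E
```

```text
[288.  50.] ((428.0730895996094, 210.5930938720703), (35.22789001464844, 35.2704963684082), 56.719818115234375) [0.428  0.2109]
[[403.70001220703125, 205.5], [433.20001220703125, 186.1999969482422], [452.5, 215.60000610351562], [423.0, 235.0]]
[283. 192.] ((428.7254638671875, 94.69738006591797), (34.92993927001953, 35.1969108581543), 19.805816650390625) [0.4286 0.0949]
[[406.29998779296875, 105.30000305175781], [418.29998779296875, 72.19999694824219], [451.1000061035156, 84.0999984741211], [439.20001220703125, 117.19999694824219]]
[284. 315.] ((433.865966796875, -27.126007080078125), (34.76903533935547, 34.83428955078125), 70.58940887451172) [ 0.4338 -0.0269]
[[411.70001220703125, -37.70000076293945], [444.5, -49.29999923706055], [456.1000061035156, -16.5], [423.20001220703125, -4.900000095367432]]
272 217 [0.4195 0.0713]
314 203 [0.4565 0.0866]
247 152 [0.3962 0.1277]
297 138 [0.4386 0.1421]
245 316 [ 0.3959 -0.0303]
300 337 [ 0.4508 -0.05  ]
258 268 [0.4078 0.0211]
315 291 [0.4626 0.0011]
296 88 [0.4358 0.1824]
326 42 [0.4581 0.2192]
236 38 [0.3857 0.2179]
265 0 [0.4081 0.2471]
```

View pics/w1z.png

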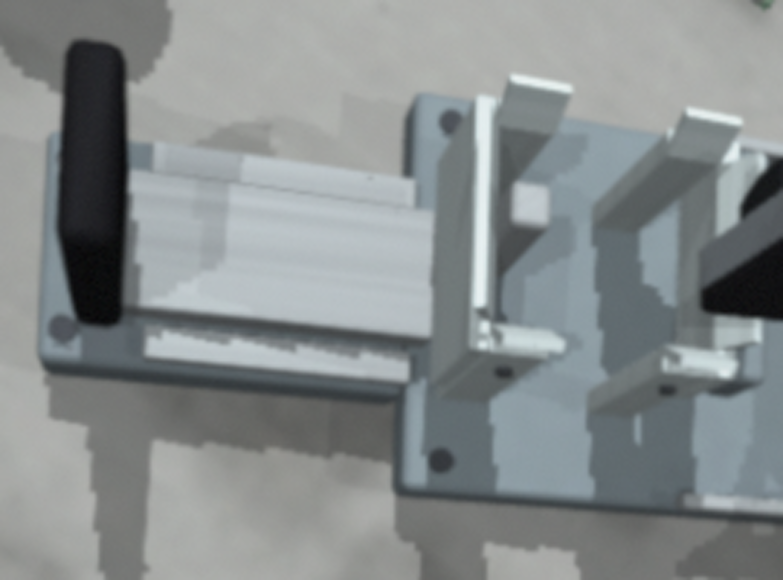

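```bash
python3 - <<'E'
from h import *
import pickle
from scipy.optimize import least_squares
s=pickle.load(open('w1.pkl','rb'))
W=lambda X,Y,z: onz(s,345+199-Y/2.9,65+X/2.9,z)[:2]
t=arm.snapshot('top')
T=lambda X,Y,z: onz(t,212+X/4.4,180+Y/4.4,z)[:2]
print('baseL',W(405,490,.02),W(415,95,.02),'screws',W(452,122,.02),W(440,460,.02))
obs=[(W(530,204,.096),0,28.5),(W(65,135,.097),0,144),(T(749,114,.028),62,-239),(T(757,327,.028),-62,-239)]
obs=[(np.array(o),np.array([a,b])/1e3) for o,a,b in obs]
def res(p):
    c,q=np.cos(p[2]),np.sin(p[2]);R=np.array([[c,-q],[q,c]])
    return np.concatenate([p[:2]+R@l-o for o,l in obs])
r=least_squares(res,[.57,.05,0]);print(r.x,np.degrees(r.x[2]),(r.fun*1000).round(1))
c,q=np.cos(r.x[2]),np.sin(r.x[2]);R=np.array([[c,-q],[q,c]])
for n,X,Y,z in [('wall',485,97,.092),('wall2',482,320,.092),('p1',512,75,.092),('p1b',572,90,.092),('p2',742,122,.092),('p3',480,345,.092),('p3b',565,345,.092),('baseL',405,490,.02),('baseR',415,95,.02),('s1',452,122,.02),('s2',440,460,.02),('ribA',512,183,.096),('ribB',548,225,.096)]:
    print(n,(R.T@(W(X,Y,z)-r.x[:2])*1000).round(1))
E
```

```text
baseL [0.51225128 0.0869305 ] [0.63913917 0.09220709] screws [0.6327492  0.07952319] [0.52298672 0.07623759]
[0.57791542 0.04399232 0.02509928] 1.4380829972739484 [-0.3 -2.8  0.5 -0.5 -2.6  2.3  2.4  0.9]
wall [28.5 43.3]
wall2 [-30.1  41.8]
p1 [35.7 36.3]
p1b [34.8 19.5]
p2 [ 35.4 -31.3]
p3 [-36.7  42.1]
p3b [-33.9  18.9]
baseL [-64.6  44.6]
baseR [62.4 46.7]
s1 [55.7 34.1]
s2 [-54.1  33.6]
ribA [ 5.1 36.4]
ribB [-4.3 26.2]
```

Request:
step_arm(motion="-0.93 0.5 0 0 0 1;0 0 -1 0 0 1;0 0 -1 0 0 0.9;0 0 -1 0 0 0;0 0 -1 0 0 0;0 0 -0.7 0 0 0;0 0 0 0 0 0")

```text
clock: 3.6
position: [0.4225, 0.1073, 0.1129]
ee_rot: [[-0.346, 0.938, -0.006], [0.938, 0.346, -0.004], [-0.002, -0.007, -1.0]]
ft_force: [-0.1, -0.1, 1.0]
grip_width: 0.0856
finger_force: 0.0
```

```bash
python3 - <<'E'
from h import *
st=arm.sense();print(st['position'],np.degrees(np.arctan2(st['ee_rot'][1][1],st['ee_rot'][0][1])))
s=snap('wrist','w2.png')
E
```

```text
[0.42251469 0.10731216 0.11285487] 20.26134197836505
```

View pics/w2.png

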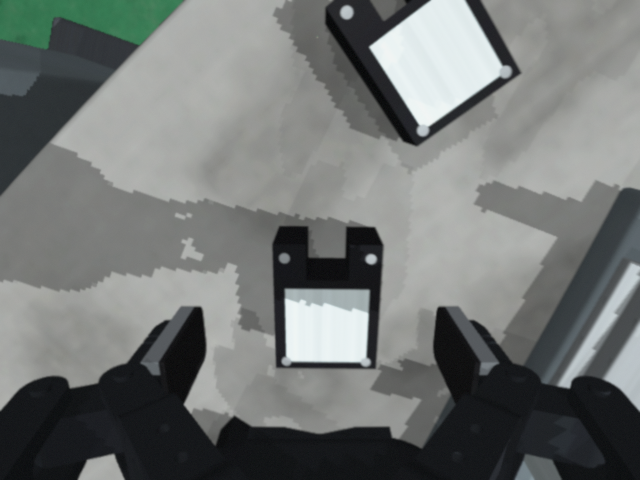

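Request:
step_arm(motion="0.07 -0.08 -0.5 0 0 -0.05;0 0 -0.45 0 0 0;0 0 0 0 0 0")

```text
clock: 3.95
position: [0.4276, 0.1044, 0.078]
ee_rot: [[-0.34, 0.94, -0.001], [0.94, 0.34, -0.0], [0.0, -0.001, -1.0]]
ft_force: [-0.5, 0.5, -0.7]
grip_width: 0.0853
finger_force: 0.0
```

Request:
step_arm(motion="0 0 0 0 0 0;0 0 0 0 0 0;0 0 0 0 0 0;0 0 0 0 0 0;0 0 0 0 0 0;0 0 0 0 0 0", fingers=1)

```text
clock: 4.55
position: [0.4285, 0.1044, 0.0793]
ee_rot: [[-0.339, 0.941, 0.001], [0.941, 0.339, 0.002], [0.001, 0.002, -1.0]]
ft_force: [-2.4, -0.5, 12.1]
grip_width: 0.0449
finger_force: 60.8
```

Request:
step_arm(motion="0 0 0.8 0 0 0;0 0 1 0 0 0;0 0 1 0 0 0;0.8 -0.3 0.4 0 0 -0.8;0.9 -0.4 0.2 0 0 -0.8;0.9 -0.4 0 0 0 -0.8;0.9 -0.37 0 0 0 -0.76;0 0 0 0 0 0")

```text
clock: 5.35
position: [0.571, 0.0426, 0.2142]
ee_rot: [[-0.025, 1.0, 0.002], [1.0, 0.025, -0.003], [-0.003, 0.002, -1.0]]
ft_force: [-0.1, 0.5, -0.1]
grip_width: 0.045
finger_force: 62.3
```

```bash
python3 - <<'E'
from h import *
st=arm.sense();print(st['position'],np.degrees(np.arctan2(st['ee_rot'][1][1],st['ee_rot'][0][1])))
s=snap('wrist','w3.png')
E
```

```text
[0.57099354 0.0426325  0.2142217 ] 1.4102553184901168
```

View pics/w3.png

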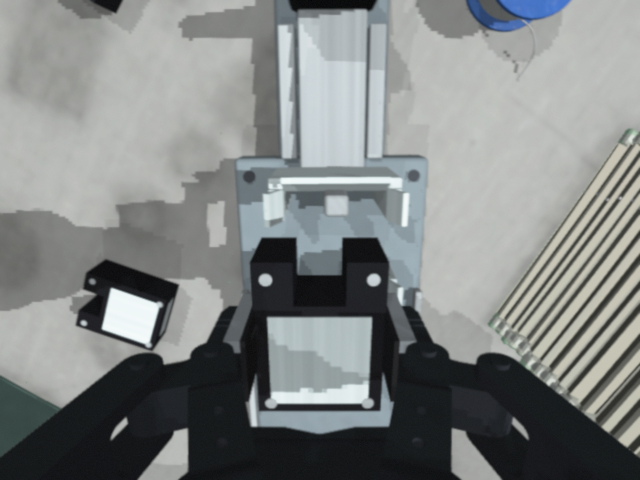

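```bash
python3 - <<'E'
from h import *
s=arm.snapshot('wrist')
for n,u,v,z in [('rib',337,205,.096),('wallL',270,183,.092),('wallR',402,183,.092),('sL',249,177,.02),('sR',413,175,.02)]: print(n,onz(s,u,v,z).round(4))
p=arm.sense()['position']
for dz in (.045,.05):
  z=p[2]-dz; print(dz,[(onz(s,u,v,z)-p).round(4)[:2].tolist() for u,v in [(265,280),(373,280),(271,403),(367,403),(258,408),(382,408)]])
E
```

```text
rib [0.576  0.0763 0.096 ]
wallL [0.5432 0.0854 0.092 ]
wallR [0.6074 0.0874 0.092 ]
sL [0.5204 0.0766 0.02  ]
sR [0.6298 0.0813 0.02  ]
0.045 [[-0.0172, 0.0235], [0.0167, 0.0245], [-0.0158, -0.0237], [0.0181, -0.0227], [-0.0204, -0.0261], [0.0236, -0.0248]]
0.05 [[-0.0179, 0.0213], [0.0175, 0.0223], [-0.0164, -0.028], [0.0189, -0.0269], [-0.0213, -0.0305], [0.0247, -0.0291]]
```

Request:
step_arm(motion="0.14 0.085 -0.4 0 0 0.09;0 0 -0.4 0 0 0;0 0 -0.4 0 0 0;0 0 0 0 0 0")

```text
clock: 5.85
position: [0.5727, 0.0473, 0.1663]
ee_rot: [[-0.039, 0.999, 0.0], [0.999, 0.039, -0.0], [-0.0, 0.0, -1.0]]
ft_force: [-0.6, -5.1, 3.8]
grip_width: 0.0448
finger_force: 72.3
```

Request:
step_arm(motion="0 0 -0.4 0 0 0;0 0 -0.4 0 0 0;0 0 0 0 0 0")

```text
clock: 6.15
position: [0.5764, 0.0471, 0.1349]
ee_rot: [[-0.038, 0.999, 0.01], [0.999, 0.038, -0.001], [-0.002, 0.01, -1.0]]
ft_force: [18.2, -6.5, -9.5]
grip_width: 0.0449
finger_force: 85.8
```

Request:
step_arm(motion="0.06 -0.02 -0.1 0 0 0;0 0 -0.1 0 0 0;0 0 0 0 0 0")

```text
clock: 6.45
position: [0.5768, 0.0478, 0.1268]
ee_rot: [[-0.039, 0.999, 0.004], [0.999, 0.039, 0.0], [0.0, 0.004, -1.0]]
ft_force: [9.4, -1.2, -3.3]
grip_width: 0.0445
finger_force: 86.4
```

Request:
step_arm(motion="0.03 -0.02 0 0 0 0;0 0 0 0 0 0;0 0 0 0 0 0;0 0 0 0 0 0", fingers=-0.7)

```text
clock: 6.85
position: [0.5765, 0.0472, 0.1259]
ee_rot: [[-0.039, 0.999, -0.001], [0.999, 0.039, 0.0], [0.0, -0.001, -1.0]]
ft_force: [-0.1, 0.3, -0.0]
grip_width: 0.0725
finger_force: 0.0
```

Request:
step_arm(motion="0 0 1 0 0 0;0 0 1 0 0 0;0 0 1 0 0 0;0 0 0 0 0 0")

```text
clock: 7.25
position: [0.5791, 0.0467, 0.2513]
ee_rot: [[-0.039, 0.999, 0.008], [0.999, 0.039, 0.003], [0.002, 0.008, -1.0]]
ft_force: [0.1, -0.5, -1.0]
grip_width: 0.0726
finger_force: 0.0
```

```bash
python3 - <<'E'
from h import *
s=snap('wrist','w4.png')
E
```

```text
(no output)
```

View pics/w4.png

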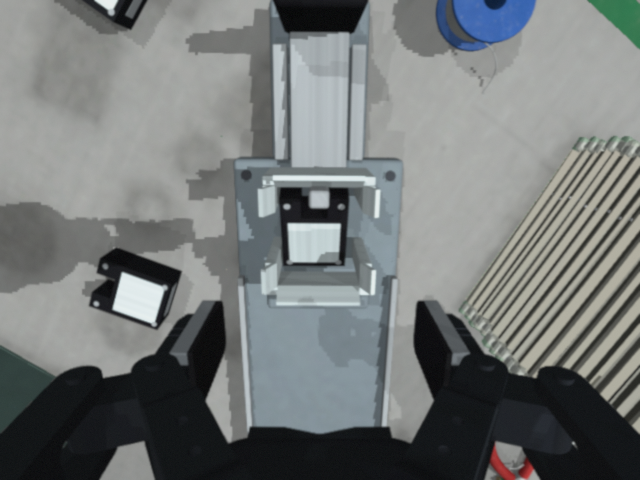

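```bash
cat >> h.py <<'E'
def plates(s,z=.028,thr=195):
    g=s['pixels'].min(2).copy()
    n,l,t,cen=cv2.connectedComponentsWithStats((g>thr).astype(np.uint8))
    for i in range(1,n):
        if t[i,4]<300: continue
        ys,xs=np.where(l==i);P=np.array([onz(s,x,y,z)[:2] for x,y in zip(xs,ys)])
        r=cv2.minAreaRect((P*1000).astype(np.float32))
        if 28<min(r[1]) and max(r[1])<42: print(cen[i].round(),np.round(r[0],1),np.round(r[1],1),round(r[2],1))
E
python3 - <<'E'
from h import *
s=snap('wrist')
for n,u,v,z in [('rib',318,199,.096),('wL',261,182,.092),('wR',378,181,.092),('bL',264,303,.092),('bR',372,303,.092),('sL',246,175,.02),('sR',390,175,.02),('plateBLcase',284,262,.048),('BR',343,263,.048),('TL',281,222,.048),('TR',349,222,.048)]: print(n,onz(s,u,v,z).round(4))
plates(s)
E
```

```text
rib [0.5761 0.0756 0.096 ]
wL [0.543  0.0834 0.092 ]
wR [0.6102 0.0867 0.092 ]
bL [0.5448 0.0067 0.092 ]
bR [0.613  0.0094 0.092 ]
sL [0.5218 0.0762 0.02  ]
sR [0.6304 0.0806 0.02  ]
plateBLcase [0.5537 0.018  0.048 ]
BR [0.5967 0.019  0.048 ]
TL [0.5511 0.0481 0.048 ]
TR [0.5991 0.0501 0.048 ]
[311. 240.] [576.6  26.4] [38.2 30. ] 2.3
[139. 299.] [433.8 -27.6] [35.  35.2] 70.4
```

```bash
python3 - <<'E'
from h import *
t=arm.snapshot('top');q=arm.snapshot('side')
a,d=ray(t,368,312);b,e=ray(q,258,250)
k=np.linalg.lstsq(np.c_[d,-e],b-a,rcond=None)[0];print(a+k[0]*d,b+k[1]*e)
z=(a+k[0]*d)[2]
for u,v in [(330,378),(368,312),(448,370)]: print(onz(t,u,v,z).round(3))
for u,v in [(432,220),(497,220),(431,330),(497,331)]: print('carrier',onz(t,u,v,.011).round(3))
E
```

```text
[ 0.37239084 -0.14509499  0.1386387 ] [ 0.38178761 -0.14586717  0.1383955 ]
[ 0.216 -0.05   0.139]
[ 0.372 -0.145  0.139]
[ 0.232 -0.334  0.139]
carrier [ 0.611 -0.329  0.011]
carrier [ 0.608 -0.502  0.011]
carrier [ 0.319 -0.317  0.011]
carrier [ 0.315 -0.49   0.011]
```

Request:
step_arm(motion="-0.48 -0.22 0 0 0 1;-0.48 -0.22 0 0 0 1;-0.48 -0.22 0 0 0 1;-0.48 -0.22 0 0 0 1;-0.48 -0.22 0 0 0 1;-0.48 -0.22 0 0 0 1;-0.48 -0.22 0 0 0 1;-0.48 -0.22 0 0 0 1", fingers=-1)

```text
clock: 8.25
position: [0.4218, -0.0238, 0.2445]
ee_rot: [[-0.747, 0.665, -0.002], [0.665, 0.747, -0.001], [0.001, -0.002, -1.0]]
ft_force: [-0.0, -0.1, -0.2]
grip_width: 0.0854
finger_force: 0.0
```

Request:
step_arm(motion="0 0 -0.5 0 0 1;0 0 -0.5 0 0 1;0 0 -0.5 0 0 1;0 0 -0.5 0 0 0.9;0 0 0 0 0 0")

```text
clock: 8.75
position: [0.4211, -0.0237, 0.163]
ee_rot: [[-0.943, 0.334, -0.006], [0.334, 0.943, -0.002], [0.005, -0.004, -1.0]]
ft_force: [-0.8, 0.3, 0.7]
grip_width: 0.0852
finger_force: 0.0
```

```bash
python3 - <<'E'
from h import *
st=arm.sense();print(st['position'],np.degrees(np.arctan2(st['ee_rot'][1][1],st['ee_rot'][0][1])))
plates(snap('wrist'))
E
```

```text
[ 0.42107361 -0.02374015  0.16303346] 70.50159256416758
[323. 280.] [433.7 -27.3] [35.6 35.3] 70.7
```

Request:
step_arm(motion="0.07 0 -0.7 0 0 0;0 0 -0.7 0 0 0;0 0 -0.65 0 0 0;0 0 0 0 0 0")

```text
clock: 9.2
position: [0.4246, -0.0237, 0.0821]
ee_rot: [[-0.941, 0.337, -0.005], [0.337, 0.941, -0.002], [0.004, -0.003, -1.0]]
ft_force: [0.7, -0.8, 0.1]
grip_width: 0.0849
finger_force: 0.0
```

Request:
step_arm(motion="0 0 0 0 0 0;0 0 0 0 0 0;0 0 0 0 0 0;0 0 0 0 0 0;0 0 0 0 0 0;0 0 0 0 0 0", fingers=1)

```text
clock: 9.8
position: [0.4272, -0.0234, 0.0856]
ee_rot: [[-0.942, 0.336, 0.002], [0.336, 0.942, 0.002], [-0.001, 0.002, -1.0]]
ft_force: [-3.3, -0.4, 14.3]
grip_width: 0.0445
finger_force: 60.1
```

Request:
step_arm(motion="0 0 0.8 0 0 0;0 0 1 0 0 -0.5;0 0 1 0 0 -1;0.4 0.15 0.6 0 0 -1;0.5 0.2 0 0 0 -1;0.5 0.23 0 0 0 -1;0.5 0.23 0 0 0 -1;0.5 0.23 0 0 0 -1")

```text
clock: 10.6
position: [0.523, 0.0185, 0.221]
ee_rot: [[-0.543, 0.839, 0.001], [0.839, 0.543, 0.001], [0.0, 0.002, -1.0]]
ft_force: [0.5, -0.7, -0.5]
grip_width: 0.0445
finger_force: 63.0
```

Request:
step_arm(motion="0.5 0.23 0 0 0 -1;0.5 0.23 0 0 0 -1;0.35 0.18 0 0 0 -1;0 0 0 0 0 -1;0 0 0 0 0 -0.9;0 0 0 0 0 -0.5;0 0 0 0 0 0")

```text
clock: 11.3
position: [0.5762, 0.0438, 0.2208]
ee_rot: [[-0.038, 0.999, 0.001], [0.999, 0.038, 0.001], [0.001, 0.001, -1.0]]
ft_force: [-0.3, -0.4, 0.4]
grip_width: 0.0439
finger_force: 63.0
```

```bash
python3 - <<'E'
from h import *
st=arm.sense();print(st['position'],np.degrees(np.arctan2(st['ee_rot'][1][1],st['ee_rot'][0][1])))
s=snap('wrist','w5.png');p=st['position']
for dz in (.045,.05,.055): print(dz);plates(s,p[2]-dz,170)
E
```

```text
[0.5761997  0.04381962 0.22075795] 2.184707576963346
0.045
[326. 343.] [575.4  43. ] [34.8 33.7] 3.1
0.05
[326. 343.] [575.5  39.7] [36.3 35.2] 3.1
0.055
[326. 343.] [575.6  36.4] [37.9 36.6] 3.1
```

View pics/w5.png

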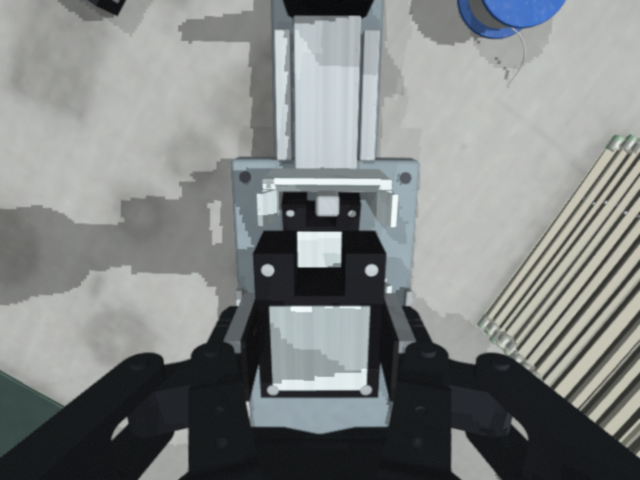

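Request:
step_arm(motion="0.03 -0.07 -0.4 0 0 0;0 0 -0.4 0 0 0;0 0 -0.4 0 0 0;0 0 0 0 0 0")

```text
clock: 11.75
position: [0.5772, 0.0414, 0.1692]
ee_rot: [[-0.04, 0.999, -0.001], [0.999, 0.04, -0.0], [-0.0, -0.001, -1.0]]
ft_force: [3.6, 1.7, -2.7]
grip_width: 0.0446
finger_force: 63.1
```

Request:
step_arm(motion="0 0 -0.4 0 0 0;0 0 -0.4 0 0 0;0 0 0 0 0 0")

```text
clock: 12.05
position: [0.5772, 0.0424, 0.1371]
ee_rot: [[-0.04, 0.999, -0.001], [0.999, 0.04, 0.001], [0.001, -0.001, -1.0]]
ft_force: [8.0, 6.2, -14.8]
grip_width: 0.0444
finger_force: 63.2
```

Request:
step_arm(motion="0.03 0 0 0 0 0;0 0 0 0 0 0;0 0 0 0 0 0;0 0 0 0 0 0", fingers=-0.7)

```text
clock: 12.45
position: [0.5785, 0.0405, 0.1398]
ee_rot: [[-0.039, 0.999, -0.0], [0.999, 0.039, -0.0], [-0.0, -0.0, -1.0]]
ft_force: [-0.1, -0.4, 0.0]
grip_width: 0.0726
finger_force: 0.0
```

Request:
step_arm(motion="0 0 1 0 0 0;0 0 1 0 0 0;0 0 1 0 0 0;0 0 0 0 0 0")

```text
clock: 12.85
position: [0.5808, 0.0402, 0.2653]
ee_rot: [[-0.038, 0.999, 0.008], [0.999, 0.038, 0.002], [0.002, 0.008, -1.0]]
ft_force: [0.9, 0.1, -0.6]
grip_width: 0.0728
finger_force: 0.0
```

```bash
python3 - <<'E'
from h import *
s=snap('wrist','w6.png')
plates(s,.076)
E
```

```text
[312. 236.] [576.6  35.2] [34.9 34.4] 2.2
```

View pics/w6.png

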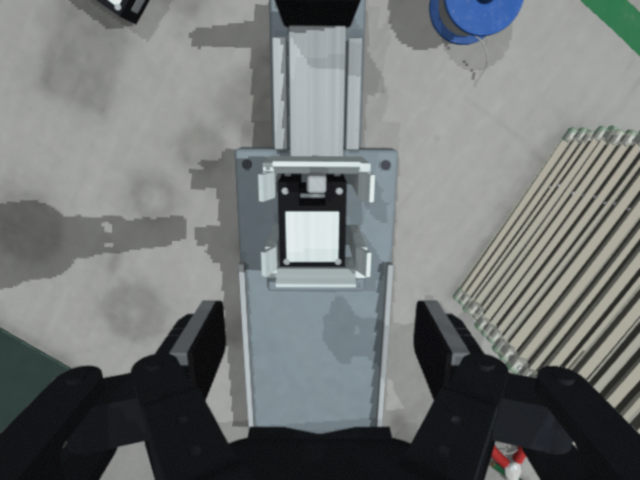

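Request:
step_arm(motion="-0.5 0.55 0 0 0 1;-0.5 0.55 0 0 0 1;-0.5 0.55 0 0 0 1;-0.5 0.55 0 0 0 1;-0.5 0.55 0 0 0 1;-0.5 0.55 0 0 0 1;-0.5 0.55 0 0 0 1;-0.5 0.55 0 0 0 1", fingers=-1)

```text
clock: 13.7
position: [0.417, 0.2174, 0.2588]
ee_rot: [[-0.747, 0.665, -0.001], [0.665, 0.747, -0.001], [0.0, -0.001, -1.0]]
ft_force: [0.7, 0.9, 0.2]
grip_width: 0.0854
finger_force: 0.0
```

Request:
step_arm(motion="0 0 -0.5 0 0 1;0 0 -0.6 0 0 0.5;0 0 -0.6 0 0 0;0 0 -0.6 0 0 0;0 0 0 0 0 0")

```text
clock: 14.2
position: [0.4164, 0.2155, 0.1645]
ee_rot: [[-0.835, 0.55, -0.005], [0.55, 0.835, -0.005], [0.001, -0.006, -1.0]]
ft_force: [0.3, 0.9, 0.9]
grip_width: 0.0856
finger_force: 0.0
```

```bash
python3 - <<'E'
from h import *
st=arm.sense();print(st['position'],np.degrees(np.arctan2(st['ee_rot'][1][1],st['ee_rot'][0][1])))
s=snap('wrist','w7.png');plates(s)
E
```

```text
[0.41644378 0.21545253 0.16450207] 56.660087141072054
[327. 278.] [428.5 210.7] [35.7 35.4] 56.9
```

Request:
step_arm(motion="0.04 0.05 -0.7 0 0 0;0 0 -0.7 0 0 0;0 0 -0.65 0 0 0;0 0 0 0 0 0")

```text
clock: 14.65
position: [0.419, 0.2181, 0.0843]
ee_rot: [[-0.836, 0.549, -0.003], [0.549, 0.836, -0.003], [0.001, -0.004, -1.0]]
ft_force: [0.3, -0.3, -0.5]
grip_width: 0.0857
finger_force: 0.0
```

Request:
step_arm(motion="0 0 0 0 0 0;0 0 0 0 0 0;0 0 0 0 0 0;0 0 0 0 0 0;0 0 0 0 0 0;0 0 0 0 0 0", fingers=1)

```text
clock: 15.25
position: [0.421, 0.2195, 0.0877]
ee_rot: [[-0.835, 0.55, 0.001], [0.55, 0.835, 0.002], [0.0, 0.003, -1.0]]
ft_force: [-2.7, -0.7, 11.5]
grip_width: 0.0439
finger_force: 61.0
```

Request:
step_arm(motion="0 0 0.8 0 0 0;0 0 1 0 0 -0.5;0 0 1 0 0 -1;0.4 -0.4 0.8 0 0 -1;0.6 -0.7 0.2 0 0 -1;0.6 -0.7 0 0 0 -1;0.6 -0.7 0 0 0 -1;0.6 -0.7 0 0 0 -1")

```text
clock: 16.05
position: [0.5331, 0.0898, 0.2392]
ee_rot: [[-0.329, 0.944, 0.002], [0.944, 0.329, 0.002], [0.001, 0.002, -1.0]]
ft_force: [-0.2, 1.4, -0.8]
grip_width: 0.0446
finger_force: 63.3
```

Request:
step_arm(motion="0.6 -0.7 0 0 0 -1;0.5 -0.55 0 0 0 -1;0 0 0 0 0 -1;0 0 0 0 0 0")

```text
clock: 16.45
position: [0.5765, 0.0399, 0.2385]
ee_rot: [[-0.035, 0.999, 0.0], [0.999, 0.035, -0.0], [-0.0, 0.0, -1.0]]
ft_force: [-0.2, 0.9, -0.4]
grip_width: 0.0442
finger_force: 63.3
```

```bash
python3 - <<'E'
from h import *
st=arm.sense();print(st['position'],np.degrees(np.arctan2(st['ee_rot'][1][1],st['ee_rot'][0][1])))
s=snap('wrist','w8.png');p=st['position']
for dz in (.045,.048,.051): print(dz);plates(s,p[2]-dz,170)
E
```

```text
[0.57647123 0.03987458 0.23850148] 2.033562126950056
0.045
[326. 351.] [575.7  37.2] [34.2 32.5] 2.9
0.048
[326. 351.] [575.8  35.1] [35.1 33.4] 2.9
0.051
[326. 351.] [575.8  33.1] [36.  34.2] 2.9
```

Request:
step_arm(motion="0.03 0.02 -0.5 0 0 0;0 0 -0.5 0 0 0;0 0 -0.4 0 0 0;0 0 -0.3 0 0 0;0 0 -0.2 0 0 0;0 0 0 0 0 0")

```text
clock: 17.1
position: [0.5785, 0.0458, 0.1637]
ee_rot: [[-0.044, 0.999, 0.002], [0.999, 0.044, 0.006], [0.006, 0.002, -1.0]]
ft_force: [-4.0, 11.1, 14.4]
grip_width: 0.044
finger_force: 65.6
```

Request:
step_arm(motion="0 0.12 0 0 0 -0.05;0 0 -0.1 0 0 0;0 0 -0.1 0 0 0;0 0 0 0 0 0")

```text
clock: 17.5
position: [0.5806, 0.0462, 0.1622]
ee_rot: [[-0.035, 0.999, 0.007], [0.999, 0.035, 0.006], [0.006, 0.007, -1.0]]
ft_force: [-24.6, -1.0, 80.8]
grip_width: 0.0444
finger_force: 77.5
```

```bash
python3 - <<'E'
from h import *
s=snap('wrist','w9.png')
E
```

```text
(no output)
```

View pics/w9.png

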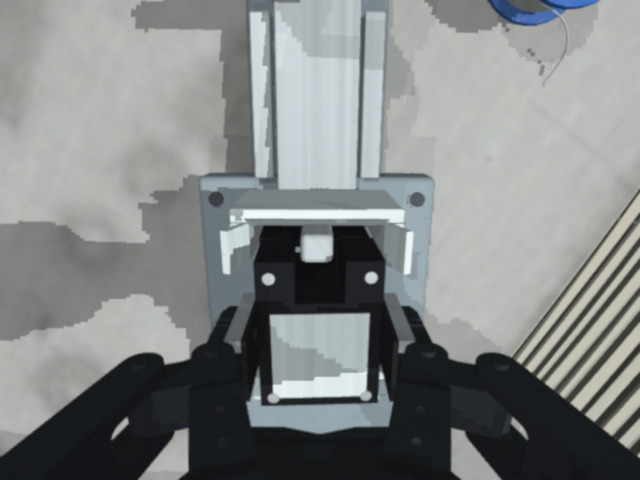

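Request:
step_arm(motion="0 0 0.1 0 0 0;0 0 0.08 0 0 0;0 0 0 0 0 0")

```text
clock: 17.85
position: [0.5785, 0.0468, 0.1627]
ee_rot: [[-0.036, 0.999, 0.003], [0.999, 0.036, 0.001], [0.001, 0.003, -1.0]]
ft_force: [1.1, -0.5, 11.6]
grip_width: 0.0444
finger_force: 68.8
```

Request:
step_arm(motion="0 0 0 0 0 0;0 0 0 0 0 0;0 0 0 0 0 0;0 0 0 0 0 0", fingers=-0.7)

```text
clock: 18.25
position: [0.5771, 0.0465, 0.1607]
ee_rot: [[-0.034, 0.999, -0.001], [0.999, 0.034, -0.0], [-0.0, -0.001, -1.0]]
ft_force: [-0.2, 0.2, 0.0]
grip_width: 0.0721
finger_force: 0.0
```

Request:
step_arm(motion="0 0 1 0 0 0;0 0 1 0 0 0;0 0 0.7 0 0 0;0 0 0 0 0 0")

```text
clock: 18.65
position: [0.579, 0.0462, 0.2729]
ee_rot: [[-0.034, 0.999, 0.005], [0.999, 0.034, 0.002], [0.002, 0.005, -1.0]]
ft_force: [-0.3, -0.4, 0.1]
grip_width: 0.0728
finger_force: 0.0
```

```bash
python3 - <<'E'
from h import *
s=snap('wrist','w10.png')
for z in (.104,.112):plates(s,z)
print([onz(s,u,v,.097) .round(4).tolist() for u,v in [(320,20)]])
E
```

```text
[316. 254.] [577.6  35. ] [35.1 34.7] 2.0
[316. 254.] [577.6  37.8] [34.  33.5] 2.0
[[0.5751, 0.1729, 0.097]]
```

View pics/w10.png

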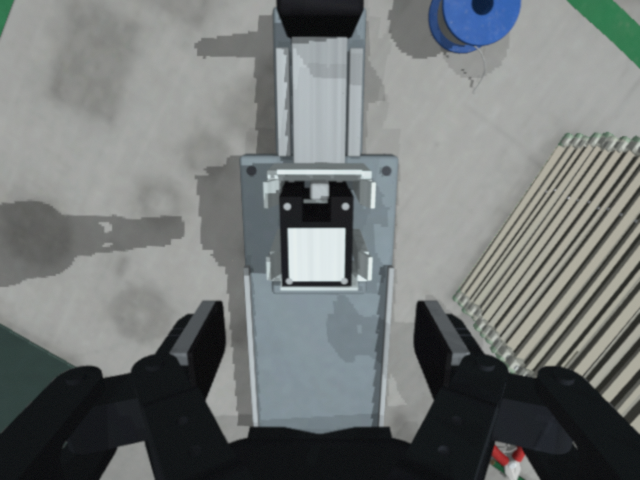

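Request:
step_arm(motion="-0.04 0.95 0 0 0 0;-0.04 0.95 0 0 0 0;-0.04 0.95 0 0 0 0;-0.05 0.95 0 0 0 0;-0.05 0.95 0 0 0 0;0 0 0 0 0 0", fingers=1)

```text
clock: 19.3
position: [0.5665, 0.2434, 0.2667]
ee_rot: [[-0.043, 0.999, -0.003], [0.999, 0.043, 0.0], [0.0, -0.003, -1.0]]
ft_force: [-0.5, -0.4, -0.3]
grip_width: 0.0
finger_force: 0.0
```

Request:
step_arm(motion="0 0 -0.9 0 0 0;0 0 -0.9 0 0 0;0 0 -0.9 0 0 0;0 0 -0.9 0 0 0;0 0 0 0 0 0")

```text
clock: 19.8
position: [0.5653, 0.2349, 0.1195]
ee_rot: [[-0.034, 0.999, -0.008], [0.999, 0.034, -0.005], [-0.005, -0.008, -1.0]]
ft_force: [-0.7, 0.8, 0.9]
grip_width: -0.0001
finger_force: 0.0
```

Request:
step_arm(motion="0.12 -0.3 0.1 0 0 0;0.01 -0.4 0 0 0 0;0.02 -0.5 0 0 0 0;0.02 -0.5 0 0 0 0;0.02 -0.5 0 0 0 0;0.02 -0.4 0 0 0 0;0 0 0 0 0 0")

```text
clock: 20.5
position: [0.5779, 0.1309, 0.1315]
ee_rot: [[-0.032, 0.999, 0.003], [0.999, 0.032, 0.004], [0.004, 0.003, -1.0]]
ft_force: [-1.3, 7.9, -0.3]
grip_width: -0.0
finger_force: 3.9
```

Request:
step_arm(motion="-0.06 -0.25 0 0 0 0;0 -0.2 0 0 0 0;0 0 0 0 0 0")

```text
clock: 20.8
position: [0.5766, 0.1154, 0.1319]
ee_rot: [[-0.034, 0.999, 0.006], [0.999, 0.034, 0.005], [0.005, 0.006, -1.0]]
ft_force: [3.7, 10.1, -1.9]
grip_width: 0.0
finger_force: 4.4
```

Request:
step_arm(motion="0 -0.1 0 0 0 0;0 -0.1 0 0 0 0;0 0 0 0 0 0")

```text
clock: 21.1
position: [0.5765, 0.1145, 0.132]
ee_rot: [[-0.04, 0.999, 0.006], [0.999, 0.04, 0.012], [0.012, 0.006, -1.0]]
ft_force: [5.5, 30.6, -4.1]
grip_width: 0.0003
finger_force: 14.7
```

Request:
step_arm(motion="0 0.5 0 0 0 0;0 0.6 0 0 0 0;-0.04 0.8 0 0 0 0;-0.04 0.8 0 0 0 0;0 0 0 0 0 0;0 0 0 0 0 0;0 0 0 0 0 0")

```text
clock: 21.8
position: [0.5722, 0.2122, 0.1304]
ee_rot: [[-0.032, 1.0, 0.002], [1.0, 0.032, 0.0], [0.0, 0.002, -1.0]]
ft_force: [-0.1, -0.7, 0.0]
grip_width: -0.0001
finger_force: 0.0
```

```bash
python3 - <<'E'
from h import *
s=snap('wrist','w11.png')
E
```

```text
(no output)
```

View pics/w11.png

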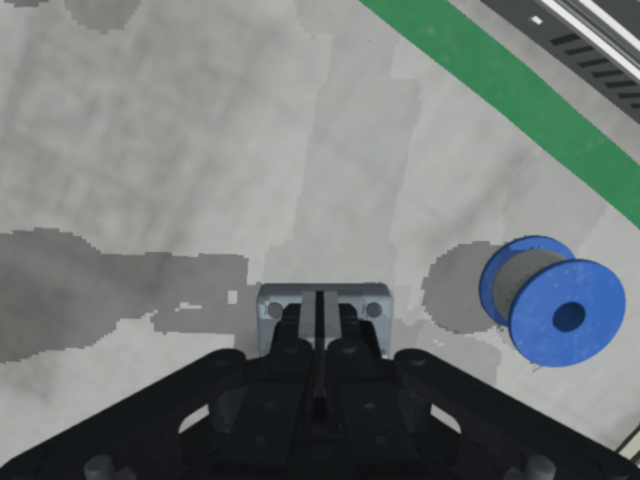

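Request:
step_arm(motion="0 -0.3 0 0 0 0;0 -0.5 0 0 0 0;0 -0.5 0 0 0 0;0 -0.5 0 0 0 0;0 -0.4 0 0 0 0;0 0 0 0 0 0")

```text
clock: 22.45
position: [0.5715, 0.1244, 0.1298]
ee_rot: [[-0.031, 1.0, 0.001], [1.0, 0.031, 0.002], [0.002, 0.001, -1.0]]
ft_force: [-0.8, 8.6, 2.1]
grip_width: -0.0
finger_force: 0.0
```

Request:
step_arm(motion="0 -0.2 0 0 0 0;0 -0.15 0 0 0 0;0 -0.1 0 0 0 0;0 0 0 0 0 0")

```text
clock: 22.85
position: [0.5717, 0.1151, 0.1299]
ee_rot: [[-0.039, 0.999, 0.002], [0.999, 0.039, 0.01], [0.01, 0.002, -1.0]]
ft_force: [1.0, 28.7, 0.9]
grip_width: -0.0001
finger_force: 0.0
```

Request:
step_arm(motion="0 0.5 0 0 0 0;0 0.6 0 0 0 0;0 0.8 0 0 0 0;0 0.8 0 0 0 0;0 0 0 0 0 0;0 0 0 0 0 0;0 0 0 0 0 0;0 0 0 0 0 0")

```text
clock: 23.65
position: [0.5717, 0.2143, 0.1293]
ee_rot: [[-0.031, 1.0, 0.0], [1.0, 0.031, -0.0], [-0.0, 0.0, -1.0]]
ft_force: [-0.6, -0.3, 1.4]
grip_width: 0.0002
finger_force: 0.0
```

```bash
python3 - <<'E'
from h import *
t=snap('top','t2.png')
for z in (.048,.076):plates(t,z,180)
a=t['pixels'][180:312,212:392,::-1]
cv2.imwrite('pics/t2z.png',cv2.resize(a,None,fx=4.4,fy=4.4,interpolation=cv2.INTER_CUBIC))
print(arm.sense()['position'])
E
```

```text
[0.57161367 0.21465824 0.12923194]
```

Request:
step_arm(motion="0 -0.3 0 0 0 0;0 -0.5 0 0 0 0;0 -0.5 0 0 0 0;0 -0.5 0 0 0 0;0 -0.4 0 0 0 0;0 0 0 0 0 0")

```text
clock: 24.3
position: [0.5715, 0.1267, 0.1296]
ee_rot: [[-0.032, 0.999, 0.001], [0.999, 0.032, 0.002], [0.002, 0.001, -1.0]]
ft_force: [-0.5, 9.1, 2.3]
grip_width: -0.0003
finger_force: 0.0
```

Request:
step_arm(motion="0 -0.2 0 0 0 0;0 -0.15 0 0 0 0;0 -0.12 0 0 0 0;0 0 0 0 0 0")

```text
clock: 24.7
position: [0.5716, 0.1154, 0.1297]
ee_rot: [[-0.039, 0.999, 0.001], [0.999, 0.039, 0.009], [0.009, 0.002, -1.0]]
ft_force: [1.1, 23.8, -0.7]
grip_width: 0.0001
finger_force: 0.0
```

Request:
step_arm(motion="0 0.5 0 0 0 0;0 0.6 0 0 0 0;0 0.8 0 0 0 0;0 0.8 0 0 0 0;0 0 0 0 0 0;0 0 0 0 0 0;0 0 1 0 0 0;0 0 1 0 0 0")

```text
clock: 25.5
position: [0.571, 0.2144, 0.2092]
ee_rot: [[-0.031, 1.0, -0.002], [1.0, 0.031, -0.002], [-0.002, -0.002, -1.0]]
ft_force: [-0.0, -0.3, 0.7]
grip_width: -0.0004
finger_force: 0.0
```

Request:
step_arm(motion="0 0 1 0 0 0;0 0 1 0 0 0;0 -1 0.4 0 0 0;0 -1 0 0 0 0;0 -1 0 0 0 0;0 -1 0 0 0 0;0 -1 0 0 0 0;0 -1 0 0 0 0", fingers=-0.5)

```text
clock: 26.3
position: [0.5702, -0.0267, 0.305]
ee_rot: [[-0.031, 1.0, -0.0], [1.0, 0.031, 0.001], [0.001, -0.0, -1.0]]
ft_force: [-0.1, -0.6, -0.7]
grip_width: 0.0641
finger_force: 0.0
```

Request:
step_arm(motion="0 -1 0 0 0 0;0 -0.2 0 0 0 0;0 0 0 0 0 0")

```text
clock: 26.6
position: [0.5702, -0.0746, 0.3051]
ee_rot: [[-0.027, 1.0, -0.0], [1.0, 0.027, -0.0], [-0.0, -0.0, -1.0]]
ft_force: [-0.2, 0.5, 0.2]
grip_width: 0.0642
finger_force: 0.0
```

```bash
python3 - <<'E'
from h import *
print(arm.sense()['position'])
s=snap('wrist','w12.png')
plates(s,.048)
for b in arm.boxes_of('plunger_pad',s)[:2]: print(b['confidence'],onz(s,b['at'][0]*640,b['at'][1]*480,.09))
E
```

```text
[ 0.57020122 -0.07456092  0.30512288]
[333. 164.] [579.8 -38.6] [35.  34.2] 1.7
[332. 234.] [581.2 -98.6] [34.9 34.3] 1.7
[331. 297.] [ 582.6 -158.4] [34.4 34. ] 1.7
```

View pics/w12.png

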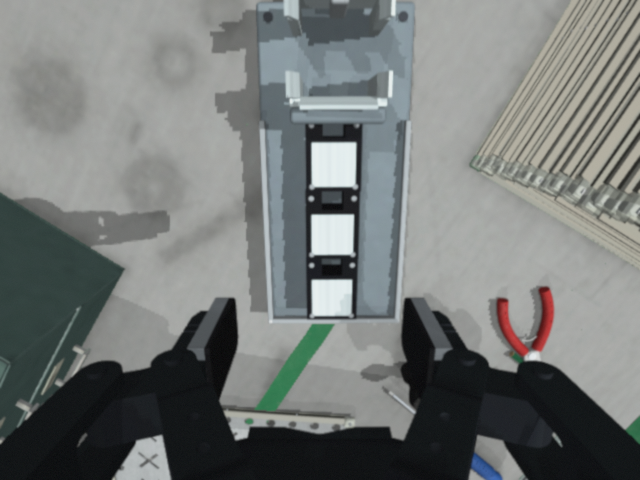

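Request:
step_arm(motion="0.15 -0.9 -0.4 0 0 0;0.15 -0.93 -0.5 0 0 0;0 0 -0.9 0 0 0;0 0 -0.9 0 0 0;0 0 -0.9 0 0 0;0 0 -0.8 0 0 0;0 0 0 0 0 0", fingers=-0.7)

```text
clock: 27.4
position: [0.5813, -0.1411, 0.1249]
ee_rot: [[-0.036, 0.999, -0.007], [0.999, 0.036, 0.001], [0.001, -0.007, -1.0]]
ft_force: [-0.6, 0.8, 0.7]
grip_width: 0.0729
finger_force: 0.0
```

Request:
step_arm(motion="0.02 -0.15 -0.25 0 0 0;0 0 -0.25 0 0 0;0 0 0 0 0 0")

```text
clock: 27.7
position: [0.5842, -0.1495, 0.109]
ee_rot: [[-0.034, 0.999, -0.0], [0.999, 0.034, 0.0], [0.0, -0.0, -1.0]]
ft_force: [-0.1, 0.0, 0.7]
grip_width: 0.0725
finger_force: 0.0
```

Request:
step_arm(motion="0 0 0 0 0 0;0 0 0 0 0 0;0 0 0 0 0 0;0 0 0 0 0 0;0 0 0 0 0 0", fingers=1)

```text
clock: 28.2
position: [0.5848, -0.1497, 0.1103]
ee_rot: [[-0.034, 0.999, 0.002], [0.999, 0.034, 0.0], [0.0, 0.002, -1.0]]
ft_force: [-0.9, 0.3, 7.0]
grip_width: 0.0441
finger_force: 61.5
```

Request:
step_arm(motion="0 0 0.7 0 0 0;0 0 0.9 0 0 0;0 -0.3 0.9 0 0 0;0 -1 0 0 0 0;0 -1 0 0 0 0;-0.2 -1 0 0 0 0;-0.3 -1 0 0 0 0;-0.3 -1 0 0 0 0")

```text
clock: 29.0
position: [0.5518, -0.3629, 0.2095]
ee_rot: [[-0.035, 0.999, 0.001], [0.999, 0.035, -0.0], [-0.0, 0.001, -1.0]]
ft_force: [-0.0, -0.1, -1.0]
grip_width: 0.0441
finger_force: 61.8
```

Request:
step_arm(motion="0 -0.6 -0.2 0 0 0;0 -0.57 -0.4 0 0 0;0 0 -0.8 0 0 0;0 0 -0.6 0 0 0;0 0 -0.4 0 0 0;0 0 -0.2 0 0 0;0 0 0 0 0 0")

```text
clock: 29.7
position: [0.5521, -0.408, 0.1046]
ee_rot: [[-0.034, 0.999, -0.001], [0.999, 0.034, 0.0], [0.0, -0.001, -1.0]]
ft_force: [0.0, -0.3, -1.2]
grip_width: 0.0441
finger_force: 61.7
```

Request:
step_arm(motion="0 0 -0.1 0 0 0;0 0 -0.08 0 0 0;0 0 0 0 0 0")

```text
clock: 30.0
position: [0.5524, -0.4083, 0.0982]
ee_rot: [[-0.034, 0.999, 0.0], [0.999, 0.034, -0.0], [-0.0, 0.0, -1.0]]
ft_force: [0.2, 0.1, -1.5]
grip_width: 0.0442
finger_force: 61.7
```

Request:
step_arm(motion="0 0 0 0 0 0;0 0 0 0 0 0;0 0 0 0 0 0", fingers=-0.5)

```text
clock: 30.3
position: [0.5523, -0.4085, 0.0982]
ee_rot: [[-0.034, 0.999, 0.0], [0.999, 0.034, -0.0], [-0.0, 0.0, -1.0]]
ft_force: [0.3, 0.0, -0.2]
grip_width: 0.0641
finger_force: 0.0
```

Request:
step_arm(motion="0 0 0.6 0 0 0;0 0 0.9 0 0 0;0 0 0.9 0 0 0;0 1 0.4 0 0 0;0 1 0 0 0 0;0.1 1 0 0 0 0;0.2 1 0 0 0 0;0.2 1 0 0 0 0")

```text
clock: 31.1
position: [0.5722, -0.2068, 0.2103]
ee_rot: [[-0.034, 0.999, 0.001], [0.999, 0.034, 0.0], [0.0, 0.001, -1.0]]
ft_force: [1.2, 0.5, 0.1]
grip_width: 0.0644
finger_force: 0.0
```

Request:
step_arm(motion="0.2 1 0 0 0 0;0 1 0 0 0 0;0 1 0 0 0 0;0 0 0 0 0 0", fingers=-0.7)

```text
clock: 31.5
position: [0.581, -0.0813, 0.2095]
ee_rot: [[-0.043, 0.999, -0.001], [0.999, 0.043, 0.003], [0.003, -0.0, -1.0]]
ft_force: [0.3, 0.2, -0.5]
grip_width: 0.0726
finger_force: 0.0
```

```bash
python3 - <<'E'
from h import *
print(arm.sense()['position'])
s=snap('wrist')
plates(s,.048)
E
```

```text
[ 0.58097803 -0.08134622  0.20949096]
[321. 172.] [579.6 -39. ] [35.5 35.1] 1.5
[319. 268.] [580.9 -98.9] [35.2 35. ] 1.4
```

Request:
step_arm(motion="0 -0.15 -0.7 0 0 0;0 0 -0.7 0 0 0;0 0 -0.6 0 0 0;0 0 -0.5 0 0 0;0 0 0 0 0 0")

```text
clock: 32.05
position: [0.5786, -0.0956, 0.1078]
ee_rot: [[-0.032, 0.999, -0.004], [0.999, 0.032, -0.001], [-0.001, -0.004, -1.0]]
ft_force: [-0.9, -0.2, 0.7]
grip_width: 0.0726
finger_force: 0.0
```

Request:
step_arm(motion="0 0 0 0 0 0;0 0 0 0 0 0;0 0 0 0 0 0;0 0 0 0 0 0;0 0 0 0 0 0", fingers=1)

```text
clock: 32.55
position: [0.581, -0.0952, 0.1117]
ee_rot: [[-0.033, 0.999, 0.003], [0.999, 0.033, -0.0], [-0.0, 0.003, -1.0]]
ft_force: [-1.7, -2.4, 7.1]
grip_width: 0.0438
finger_force: 61.6
```

Request:
step_arm(motion="0 0 0.7 0 0 0;0 0 0.9 0 0 0;0 -0.3 0.9 0 0 0;0 -1 0 0 0 0;0 -1 0 0 0 0;-0.2 -1 0 0 0 0;-0.3 -1 0 0 0 0;-0.4 -1 0 0 0 0")

```text
clock: 33.35
position: [0.5442, -0.3079, 0.2109]
ee_rot: [[-0.035, 0.999, 0.002], [0.999, 0.035, -0.001], [-0.001, 0.002, -1.0]]
ft_force: [0.1, -0.1, -1.1]
grip_width: 0.0438
finger_force: 61.7
```

Request:
step_arm(motion="-0.7 -0.9 0 0 0 0;-0.7 -0.9 0 0 0 0;-0.3 -0.7 0 0 0 0;0 0 0 0 0 0")

```text
clock: 33.75
position: [0.4723, -0.4114, 0.2116]
ee_rot: [[-0.026, 1.0, 0.001], [1.0, 0.026, -0.003], [-0.003, 0.001, -1.0]]
ft_force: [-0.4, 0.6, -0.7]
grip_width: 0.0437
finger_force: 61.6
```

Request:
step_arm(motion="0 -0.1 -0.8 0 0 0;0 0 -0.8 0 0 0;0 0 -0.6 0 0 0;0 0 -0.3 0 0 0;0 0 -0.15 0 0 0;0 0 0 0 0 0")

```text
clock: 34.35
position: [0.4766, -0.4103, 0.1043]
ee_rot: [[-0.034, 0.999, 0.0], [0.999, 0.034, -0.0], [-0.0, 0.0, -1.0]]
ft_force: [-0.3, -1.1, -1.2]
grip_width: 0.0438
finger_force: 61.6
```

Same pattern: lower, release, and go back for the last case.

Request:
step_arm(motion="0 0 -0.08 0 0 0;0 0 -0.04 0 0 0;0 0 0 0 0 0")

```text
clock: 34.65
position: [0.4764, -0.4105, 0.0995]
ee_rot: [[-0.034, 0.999, 0.001], [0.999, 0.034, -0.0], [-0.0, 0.001, -1.0]]
ft_force: [-0.6, -0.2, -0.1]
grip_width: 0.044
finger_force: 61.6
```

Request:
step_arm(motion="0 0 0 0 0 0;0 0 0 0 0 0;0 0 0 0 0 0", fingers=-0.5)

```text
clock: 34.95
position: [0.4763, -0.4105, 0.0993]
ee_rot: [[-0.034, 0.999, 0.0], [0.999, 0.034, -0.0], [-0.0, 0.0, -1.0]]
ft_force: [-0.2, -0.6, -0.1]
grip_width: 0.0641
finger_force: 0.0
```

Request:
step_arm(motion="0 0 0.6 0 0 0;0 0 0.9 0 0 0;0 0 0.9 0 0 0;0.3 1 0.4 0 0 0;0.4 1 0 0 0 0;0.4 1 0 0 0 0;0.4 1 0 0 0 0;0.4 1 0 0 0 0")

```text
clock: 35.75
position: [0.5526, -0.2087, 0.2114]
ee_rot: [[-0.034, 0.999, 0.001], [0.999, 0.034, 0.0], [0.0, 0.001, -1.0]]
ft_force: [0.6, -0.3, -0.1]
grip_width: 0.0643
finger_force: 0.0
```

Request:
step_arm(motion="0.4 1 0 0 0 0;0.3 1 0 0 0 0;0 1 0 0 0 0;0 1 0 0 0 0;0 0 0 0 0 0", fingers=-0.7)

```text
clock: 36.25
position: [0.5808, -0.0433, 0.2106]
ee_rot: [[-0.043, 0.999, -0.001], [0.999, 0.043, 0.003], [0.003, -0.001, -1.0]]
ft_force: [-0.8, 0.3, 0.2]
grip_width: 0.0726
finger_force: 0.0
```

```bash
python3 - <<'E'
from h import *
st=arm.sense();print(st['position'],np.degrees(np.arctan2(st['ee_rot'][1][1],st['ee_rot'][0][1])))
s=snap('wrist')
plates(s,.048)
E
```

```text
[ 0.58077718 -0.04331048  0.2106233 ] 2.4451048039138836
[318. 232.] [579.2 -37.6] [35.2 34.7] 1.9
```

Request:
step_arm(motion="0 0.13 -0.7 0 0 0;0 0 -0.7 0 0 0;0 0 -0.6 0 0 0;0 0 -0.5 0 0 0;0 0 0 0 0 0")

```text
clock: 36.8
position: [0.5786, -0.0464, 0.109]
ee_rot: [[-0.032, 0.999, -0.004], [0.999, 0.032, -0.001], [-0.001, -0.004, -1.0]]
ft_force: [0.2, -0.4, 1.0]
grip_width: 0.0728
finger_force: 0.0
```

Request:
step_arm(motion="0 0 0 0 0 0;0 0 0 0 0 0;0 0 0 0 0 0;0 0 0 0 0 0;0 0 0 0 0 0", fingers=1)

```text
clock: 37.3
position: [0.5811, -0.0459, 0.1129]
ee_rot: [[-0.033, 0.999, 0.003], [0.999, 0.033, -0.0], [-0.0, 0.003, -1.0]]
ft_force: [-1.8, -1.6, 5.4]
grip_width: 0.0437
finger_force: 61.3
```

Request:
step_arm(motion="0 0 0.7 0 0 0;0 -0.1 0.9 0 0 0;0 -0.3 0.9 0 0 0;0 -1 0 0 0 0;0 -1 0 0 0 0;0 -1 0 0 0 0;-0.3 -1 0 0 0 0;-0.4 -1 0 0 0 0")

```text
clock: 38.1
position: [0.5523, -0.2628, 0.2121]
ee_rot: [[-0.035, 0.999, 0.002], [0.999, 0.035, -0.001], [-0.001, 0.001, -1.0]]
ft_force: [0.5, -0.1, -0.9]
grip_width: 0.0429
finger_force: 60.9
```

Request:
step_arm(motion="-0.6 -0.9 0 0 0 0;-0.8 -0.9 0 0 0 0;-0.8 -0.9 0 0 0 0;-0.8 -0.6 0 0 0 0;-0.7 -0.2 0 0 0 0;0 0 0 0 0 0")

```text
clock: 38.7
position: [0.3993, -0.4041, 0.2123]
ee_rot: [[-0.026, 1.0, 0.001], [1.0, 0.026, -0.0], [-0.0, 0.001, -1.0]]
ft_force: [0.4, 0.6, -0.9]
grip_width: 0.043
finger_force: 61.0
```

Request:
step_arm(motion="-0.05 -0.5 -0.5 0 0 0;0 0 -0.9 0 0 0;0 0 -0.7 0 0 0;0 0 -0.4 0 0 0;0 0 -0.15 0 0 0;0 0 0 0 0 0")

```text
clock: 39.3
position: [0.4027, -0.4248, 0.1079]
ee_rot: [[-0.033, 0.999, 0.003], [0.999, 0.033, -0.006], [-0.006, 0.003, -1.0]]
ft_force: [-3.7, -4.8, 17.8]
grip_width: 0.0429
finger_force: 82.0
```

Request:
step_arm(motion="0 0 -0.03 0 0 0;0 0 0 0 0 0;0 0 0 0 0 0;0 0 0 0 0 0", fingers=-0.5)

```text
clock: 39.7
position: [0.4025, -0.4208, 0.104]
ee_rot: [[-0.035, 0.999, 0.0], [0.999, 0.035, 0.0], [0.0, 0.0, -1.0]]
ft_force: [-0.9, -0.5, 0.8]
grip_width: 0.0642
finger_force: 0.0
```

Request:
step_arm(motion="0 0 0.6 0 0 0;0 0 0.9 0 0 0;0 0 0.9 0 0 0;0.4 1 0.6 0 0 0;0.6 1 0 0 0 0;0.6 1 0 0 0 0;0.3 0 0.5 0 0 0;0 0 0 0 0 0")

```text
clock: 40.5
position: [0.481, -0.2995, 0.2457]
ee_rot: [[-0.039, 0.999, 0.003], [0.999, 0.039, -0.001], [-0.001, 0.003, -1.0]]
ft_force: [0.1, -1.0, -0.0]
grip_width: 0.0646
finger_force: 0.0
```

```bash
python3 - <<'E'
from h import *
st=arm.sense();print(st['position'])
plates(snap('wrist'),.035)
t=snap('top','t3.png'); q=snap('side','s3.png')
for n in ['plunger_pad','loupe_mid','spool_mid','stamp_mid']:
    for b in arm.boxes_of(n,t)[:1]: print(n,b['confidence'],onz(t,b['at'][0]*640,b['at'][1]*480,.05).round(3))
a=cv2.resize(t['pixels'][200:350,225:515,::-1],(783,405),interpolation=cv2.INTER_CUBIC)
b=cv2.resize(q['pixels'][310:410,230:400,::-1],(331,195),interpolation=cv2.INTER_CUBIC)
c=np.zeros((600,783,3),np.uint8);c[:405]=a;c[405:,:331]=b
cv2.imwrite('pics/fin.png',c)
E
```

```text
[ 0.48104909 -0.29950911  0.2456681 ]
[307. 354.] [ 475.2 -413.8] [33.6 33.6] 2.4
plunger_pad 0.84 [0.569 0.148 0.05 ]
spool_mid 0.78 [0.68  0.199 0.05 ]
stamp_mid 0.67 [ 0.669 -0.262  0.05 ]
```

View pics/fin.png

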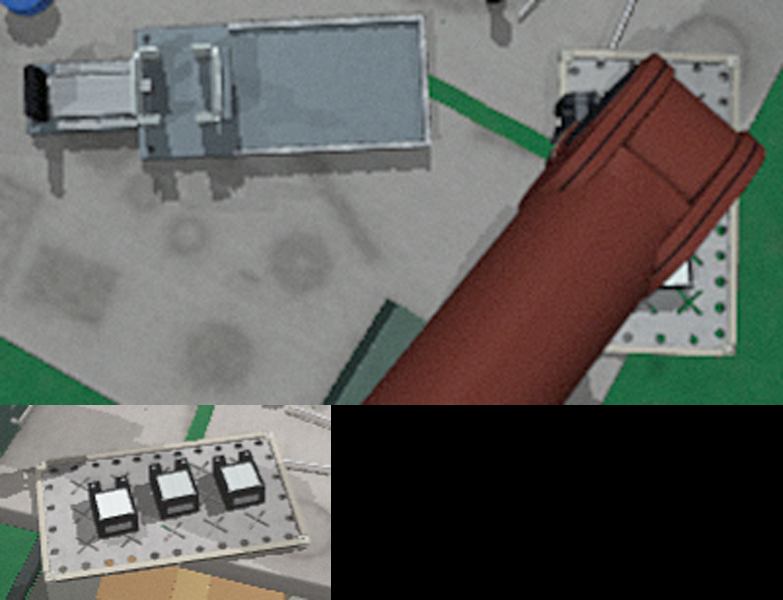

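The three cases lie flat, covers up, side by side inside the carrier lip. The catch tray is empty and the plunger is back, so I'm handing in.

```bash
python3 -c "
from plant import arm;print(arm.finish_job())"
```

```text
the job is handed in; nothing more can be done
None
```

All three cases were stacked in the magazine, driven out with three full plunger strokes, and placed flat, cover up, side by side on the carrier tray. The job was handed in at about 41 s of robot time; it returned no verdict. My last pictures showed the plunger back and the spool and stamp where they started, but the loupe was not detected in that last check.

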